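Clamp the base plate and press the pinned arch home on its dowels

TASK

The stone arch is to be bonded to its base plate: first push the sliding jaw of the model holder to its end stop so that the plate is clamped, then take the pinned arch (the open horseshoe standing on its three dowels), seat it the right way round on the plate with its dowels fully home and the stone flush on the plate, and keep it pressed down with about 10 newtons. Finish while still pressing: do not let go or back off at the end. Leave the two solid models and the rubber base former where they stand.

Things in the scene. Friction and masses are not known exactly. Their poses are not given: they have to be found in the camera images.
- holder: Aluminium model holder screwed to the bench, 176 x 90 mm, flat bed 12 mm up. Origin: on the bench, below the centre of the clamped plate. z up, x along the slide towards the fixed jaw (at x = 40 to 60 mm, top 26 mm up). Side rails along x: inner faces at y = +-36 mm, tops 18 mm up. End plate at x = -114 mm, top 24 mm up; screw ears reach to y = +-64 mm, 7 mm high.
- jaw (a joint): Travel of the dark steel sliding jaw along the holder's +x, in m: 0 fully open, 0.038 at its end stop (closed), where it holds the plate against the fixed jaw with about 1 mm of play. Starts at 0 to 0.012. About 3 N of friction keeps it where it is left; no spring. Closing, it pushes the loose plate ahead of it.
- jaw_grip (a point): Centre of the top of the black upright thumb grip on the sliding jaw, 55 mm above the bench. The grip is a slab 12 mm thick (along the holder's x) and 36 mm wide (along its y), rising 29 mm above the steel jaw block (26 mm along x, 70 mm wide, top 26 mm above the bench).
- plate: White plastic base plate, loose on the bed between the rails, 76 x 70 x 16 mm, with a flange (6 mm long, 6 mm thick) at both x ends which the jaws' lips overlap. Origin: centre of its underside, 12 mm above the bench; axes as the holder's. Three through holes, 6 mm diameter, at (x, y) = (23, 0), (-20, 21), (-20, -21) mm. Starts 1 to 10 mm short of the fixed jaw.
- plate_top (a point): Centre of the plate's top face, 16 mm above the plate's origin. Seated, the arch's origin lies here, with the x axes of arch and plate pointing the same way.
- arch: Pinned arch: open horseshoe of orange stone, 58 x 56 mm, base 14 mm high, teeth up to 24 mm. Origin: level with the stone's underside, midway between the legs; z up, x to the closed front (incisors, at +30 mm). Flat outer faces of the legs at y = +-28 mm, x = -28 to +8 mm: grip across y, 56 mm wide, at x = 0 (centre of mass 3 mm ahead). 60 to 130 g. Starts standing on its dowels.
- front_dowel (a point): Root of the arch's front dowel, at (23, 0) mm on the arch's underside. Three tapered brass dowels hang below the stone, at the same (x, y) in the arch as the holes in the plate: 5 mm diameter at the stone, 4.4 mm near the tip, 2.4 mm at the tip, 11 mm long. The arch starts standing on them, its underside 11 mm above the bench.
- model_a: Plain solid lower model of the same orange stone on a flat base without dowels, about 70 x 66 mm and 30 mm high. Origin: centre of its underside; z up, x to the incisors. Not part of the job: leave it.
- model_b: Second plain solid lower model, like model_a. Leave it.
- base_former: Open round black rubber base former, 82 mm across and 28 mm high. Origin: centre of its underside. Leave it.
Mind the look-alikes: they are no part of the job. What is shaped like the holder but red or yellow is not meant.

How it is judged:
On the way, in this order (a step that is already met when the one before it is completed fails the run):
1. the sliding jaw is at its end stop (within 2 mm) (value of joint jaw above 0.036 m), for 0.2 s.
2. the arch sits on the plate, dowels in their holes and stone flush (z of arch in the frame of plate between 0.0145 and 0.0175 m and horizontal distance between arch and plate below 0.003 m and angle between the z axis of arch and the z axis of plate, either way round below 0.04 rad and angle between the x axis of arch and the x axis of plate, either way round below 0.08 rad), for 0.2 s.
At the end, for the whole second after the job is handed in: The jaw is within 2 mm of its end stop with the plate flat in the holder; the arch sits the right way round on the plate with its dowels in the holes, stone within 1.5 mm of flush, at rest; and the gripper is still on it, pressing it onto the plate with 5 to 35 N (all of step 2 and value of joint jaw above 0.036 m and z of plate in the frame of holder below 0.0135 m and horizontal distance between plate and holder below 0.004 m and contact force between arch and plate between 5 and 35 N and contact force between the fingers and arch above 3 N and linear speed of arch below 0.01 m/s); the arm keeps its last pose, push and grip.
It fails at once if a solid model is moved more than 15 mm (distance of any of model_a, model_b from where it was at the start of the episode above 0.015 m).
It fails at once if the base former is moved more than 15 mm (distance of base_former from where it was at the start of the episode above 0.015 m).
It also fails if it takes over 59 s, if anything falls off the work surface, if the arm or the gripper's body presses on something with over 40 N, if the wrist force passes 120 N, or if a joint passes its speed limit or range.

ROBOT

A 7-joint arm with a two-finger parallel gripper is mounted at the origin on the work surface. World frame = base frame: x ahead of the robot, y to its left, z up, the work surface at z = 0. Lengths are in m, angles in rad, forces in N, time in s.
With the tool pointing down it reaches from about 0.4 to 0.85 m from the base axis. Payload 10.4 kg.
Tool frame: the origin (TCP) lies midway between the tips of the shut fingers; the grasp point (between the pads) lies 19 mm behind it; z points along the fingers, x is the direction in which the jaws open and shut, and the axes are right-handed (so a half turn about z gives the same grasp; the last joint's range is limited). The gripper opens to 85 mm and grips with 20 to 120 N. Pads are 22 mm wide; open, the fingers measure 114 mm over their backs; the gripper's body (76 mm by 85 mm) begins 54 mm behind the grasp point. The pads swing forward as they close: fully open they stand 13 mm farther back than shut.
Start: joints at [1.303, 0.332, -0.065, 1.46, 0.022, 1.35, -0.088], TCP at [0.151, -0.606, 0.193] pointing down, gripper open.
Joint ranges: [-2.6, 2.6], [-0.5, 2.12], [-1.47, 1.34], [0.16, 2.42], [-1.27, 4.41], [0.06, 2.06], [-2.6, 2.6]. Speed limits (rad/s): [2.22, 2.22, 2.79, 2.79, 3.14, 3.14, 3.14].

INTERFACE

Orientations are given as a unit quaternion [x, y, z, w].
In Python, from workcell import monitor, eyes, ticket, models gives the robot as it stands.
- The arm moves only by the tool servo_tool, never from a script. Its argument "motion" is a list of rows, each a list of 7 numbers: the opening, from 0 (shut) to 1 (fully open), then the shift along the tool's x, y, z in m, then the turn, a rotation vector about the tool's x, y, z in degrees. In form: [[fingers, tx, ty, tz, rx, ry, rz], ...]. A call has 1 to 20 rows; each row is the pose to reach, as a shift and turn from the pose commanded when the call began, along the tool's axes at that moment; what a row does not reach only later rows make up. A row lasts 1/8 s, in which the tool goes at most 62.5 mm and 10.7 degrees, less where a joint would pass 70% of its speed; a pose out of reach is approached as far as the arm can. A call with a gripper value outside its range is refused whole. The fingers move at their own pace and stop on an object; "grip_force" is the grip in N (left out, the last holds). Time passes only in rows, so rows that repeat a pose let the fingers close. It gives the time, the measured TCP pose, the force and the opening at its end, in the units of the state.
- monitor.get_obs(): the state, without advancing time (a new reading comes with each control period).
- eyes.camera(name): name is "side" or "top" or "wrist"; returns (picture, depth): 420x560x3 uint8, blue, green, red; 420x560 float32, m along the optical axis (not along the pixel's ray), 0 where there is no reading.
- eyes.camera_info(name): a dict with "intrinsics" (3x3 intrinsics, pixels), "k1" (the pictures are not rectified: a ray, as slopes to the right and down, at radius r is drawn at 1 + k1 r^2 times it, then the intrinsics apply), "extrinsics" (4x4, takes a point from world to camera coordinates); the wrist camera has in their place "tool_from_camera" (4x4, takes a point from camera to tool coordinates, whose origin is the TCP and whose axes are the tool frame's). Camera axes: x right, y down, z forward; pixel columns grow to the right and rows downward; lengths in m; the calibration is good to about 2 mm. A picture is of the moment at which its call begins: read the wrist's pose just before it. camera_info takes no time and is no camera call.
- ticket.hand_in(): hands the job in, once; it reports no verdict.
Trained networks look in the newest picture that a camera, given by its name, has taken for a name from the list of things; names that differ only in an ending like _2 or _b are one class to them, and where a whole thing is asked for, a point or a joint stands for the part that bears it (a point fixed in the world has none). Each returns a list of dicts, best first, with "confidence" (0 to 1); they miss things now and then, are a little off and sometimes report something else, mostly with a low value. They report only what shows in the picture. A call takes as long as a camera call. They do not tell look-alikes from the thing itself.
- models.boxes_of(camera, thing): "point" ([x, y, z] in m, in the coordinates of the camera as it stood for that picture, good to about 4 mm: the middle of the surface that is visible of it).
The state is a dict: "clock": time; "joint_pos": joint angles; "joint_velocities": joint speeds; "tau": joint torques, N m; "position": TCP position; "ee_rot": TCP orientation; "ft_force": force on the tool from outside, world axes, zero at the start; "torque": the same for the moment, N m; "grip_width": opening from 0.0 (shut) to 1.0 (fully open).
Only numpy, scipy, OpenCV 4.12 (cv2) and the standard library are available. Lean on these libraries where they do the work, as an engineer would, in place of code of your own. Each camera call takes 0.05 s, during which the arm holds its last target. There are 200 camera calls.

## Working session

There is one attempt and no reset: what is moved stays moved. The work goes in short steps, Python scripts to look and compute and a tool call to move; the robot and the scene stay as the last step left them, time stands still between calls to the robot, and variables do not carry over. Pictures are saved under pics/ and viewed, about 8 in all and at most 12, crops included, and the job is handed in when it is done.

Besides the shell and the picture viewer there is one more tool, called after "Emit:" as name(argument=value, ...) on one line, values as JSON. servo_tool: Moves the arm, as the interface text tells. Its arguments: {"type":"object","properties":{"motion":{"type":"array"},"grip_force":{"type":"number"}},"required":["motion"]}

```bash
mkdir -p pics
cat > h.py <<'E'
import numpy as np, cv2
from scipy.spatial.transform import Rotation as R
from workcell import monitor, eyes, ticket, models
def T(pos,q):
    M=np.eye(4);M[:3,:3]=R.from_quat(q).as_matrix();M[:3,3]=pos;return M
def tool():
    o=monitor.get_obs();return T(o['position'],o['ee_rot'])
def shot(name):
    t=tool();im,d=eyes.camera(name);i=eyes.camera_info(name)
    W=t@np.array(i['tool_from_camera']) if name=='wrist' else np.linalg.inv(i['extrinsics'])
    return im,d,np.array(i['intrinsics']),i['k1'],W
def cloud(d,K,k1,W):
    v,u=np.mgrid[:d.shape[0],:d.shape[1]]
    xy=cv2.undistortPoints(np.stack([u.ravel(),v.ravel()],1).astype(np.float64)[:,None],K,np.array([k1,0,0,0.]))[:,0]
    z=d.ravel();P=np.c_[xy*z[:,None],z]@W[:3,:3].T+W[:3,3]
    P[z==0]=np.nan
    return P.reshape(*d.shape,3)
def proj(P,K,k1,W):
    M=np.linalg.inv(W);r=cv2.Rodrigues(M[:3,:3])[0]
    return cv2.projectPoints(np.atleast_2d(np.array(P,float)),r,M[:3,3],K,np.array([k1,0,0,0.]))[0][:,0]
E
python3 - <<'E'
from h import *
print(monitor.get_obs())
for c in ['top','side']:
    im,d,K,k1,W=shot(c);cv2.imwrite(f'pics/{c}0.png',im);np.savez(f'{c}0.npz',im=im,d=d,K=K,k1=k1,W=W)
    print(c,W[:3,3].round(3))
    for n in ['holder','jaw_grip','plate','arch','front_dowel','model_a','base_former']:
        for b in models.boxes_of(c,n)[:4]:
            p=W[:3,:3]@np.array(b['point'])+W[:3,3]; print(c,n,round(b['confidence'],2),p.round(3),proj(p,K,k1,W)[0].round())
E
```

```text
{'clock': 0.0, 'joint_pos': array([ 1.30340458,  0.33286456, -0.06470146,  1.4609411 ,  0.02157941,
        1.34993693, -0.08851339]), 'joint_velocities': array([ 2.40836759e-04,  1.36037918e-04, -1.45192800e-03, -3.16023571e-04,
       -7.29556570e-04,  9.42490568e-05, -7.51254325e-04]), 'tau': array([-1.20097655e-03, -6.25448298e+01,  4.81948885e-02, -3.91598904e+01,
        1.60377729e-02,  1.00644995e-02, -3.34780839e-05]), 'position': array([ 0.15136275, -0.60593547,  0.19172066]), 'ee_rot': array([ 7.88149080e-01, -6.15483954e-01, -5.88240010e-04, -4.28348963e-04]), 'ft_force': array([ 0.30817331, -0.37641863, -0.26956546]), 'torque': array([0.0170218 , 0.010942  , 0.00569318]), 'grip_width': 0.9985967994230842}
top [ 0.374 -0.028  0.995]
top holder 0.97 [ 0.329 -0.186  0.008] [348. 311.]
top holder 0.94 [ 0.48  -0.435  0.005] [451. 248.]
top holder 0.92 [0.326 0.307 0.013] [133. 310.]
top holder 0.69 [0.62  0.144 0.026] [210. 185.]
top jaw_grip 0.97 [0.341 0.23  0.023] [166. 304.]
top jaw_grip 0.93 [ 0.539 -0.211  0.025] [359. 221.]
top jaw_grip 0.9 [ 0.49  -0.497  0.026] [481
[... 576 characters left out ...]
0.016] [319. 194.]
side holder 0.6 [ 0.483 -0.428  0.009] [360. 141.]
side jaw_grip 0.95 [0.345 0.242 0.024] [351. 348.]
side jaw_grip 0.91 [ 0.545 -0.214  0.025] [319. 179.]
side jaw_grip 0.8 [ 0.487 -0.497  0.025] [364. 122.]
side jaw_grip 0.72 [ 0.355 -0.243  0.027] [393. 187.]
side plate 0.69 [ 0.53  -0.137  0.028] [316. 199.]
side arch 0.82 [0.622 0.159 0.025] [238. 280.]
side front_dowel 0.58 [0.62  0.158 0.028] [238. 279.]
side model_a 0.76 [0.445 0.139 0.018] [317. 296.]
side model_a 0.73 [ 0.542 -0.212  0.025] [320. 180.]
side model_a 0.58 [0.534 0.338 0.018] [244. 365.]
side base_former 0.94 [ 0.763 -0.057  0.012] [220. 204.]
side base_former 0.38 [ 0.531 -0.131  0.028] [315. 200.]
```

View pics/top0.png

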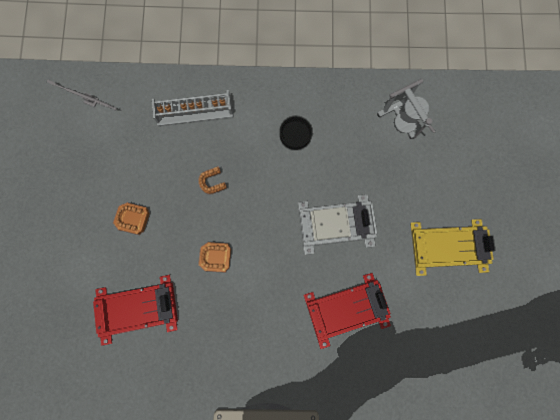

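Run:
```python
from h import *
z=np.load('top0.npz');P=cloud(z['d'],z['K'],float(z['k1']),z['W']);im=z['im']
H=P[...,2]
def rect(name,c,r,lo,hi):
    m=(np.hypot(P[...,0]-c[0],P[...,1]-c[1])<r)&(H>lo)&(H<hi)
    q=P[m][:,:2]; b=cv2.minAreaRect((q*1000).astype(np.float32)); print(name,m.sum(),b,q.mean(0).round(4),'H',np.percentile(H[m],[5,50,95]).round(4))
rect('arch',(.62,.145),.06,.015,.06)
rect('holder all',(.535,-.165),.12,.007,.07)
rect('plate',(.53,-.14),.05,.0265,.031)
rect('grip',(.54,-.21),.05,.045,.07)
rect('h24',(.535,-.165),.12,.022,.0265)
rect('A',(.446,.123),.06,.01,.06)
rect('bf',(.763,-.06),.06,.005,.06)
```

```text
arch 359 ((630.18603515625, 143.00473022460938), (58.431312561035156, 57.540809631347656), 22.01499366760254) [0.6287 0.1433] H [0.0179 0.0276 0.0346]
holder all 2751 ((532.6425170898438, -162.10647583007812), (112.98008728027344, 177.37411499023438), 5.730451583862305) [ 0.5317 -0.1615] H [0.0103 0.0243 0.0304]
plate 542 ((530.4823608398438, -136.33750915527344), (70.27992248535156, 92.55757904052734), 6.933288097381592) [ 0.5299 -0.1437] H [0.0266 0.0278 0.0298]
grip 94 ((542.2646484375, -223.4679412841797), (35.843990325927734, 13.754388809204102), 6.641383171081543) [ 0.5417 -0.223 ] H [0.0484 0.0531 0.0562]
h24 871 ((534.4600219726562, -162.733642578125), (87.61863708496094, 173.61001586914062), 7.248502254486084) [ 0.5334 -0.1548] H [0.0227 0.025  0.0264]
A 806 ((447.8740234375, 127.35621643066406), (70.39008331298828, 66.3310317993164), 86.62139129638672) [0.4478 0.1259] H [0.0161 0.0196 0.0285]
bf 448 ((760.8999633789062, -59.19982147216797), (80.41159057617188, 80.9073257446289), 21.217830657958984) [ 0.7612 -0.0598] H [0.0054 0.0221 0.0287]
```

The top view shows the grey holder at about (337,223), with its jaw to the right (−y) and fixed jaw to the left (+y). The arch is at (213,180) with its closed front to the left. The red and yellow holders are decoys. I'll go above the holder for a closer look.

```bash
cat >> h.py <<'E'
def row(pos,yaw):
    """shift (m) and rotvec (deg) in tool axes to reach pos, tool down, tool-x yaw (deg)"""
    t=tool();a=np.radians(yaw);G=np.array([[np.cos(a),np.sin(a),0],[np.sin(a),-np.cos(a),0],[0,0,-1]])
    return (t[:3,:3].T@(np.array(pos)-t[:3,3])).round(4).tolist(),R.from_matrix(t[:3,:3].T@G).as_rotvec(degrees=True).round(2).tolist()
E
python3 - <<'E'
from h import *
print(row([.535,-.19,.27],7))
E
```

```text
([-0.311, -0.473, -0.0775], [0.0, -0.01, -82.97])
```

Emit:
servo_tool(motion=[[1,-0.03,-0.04,-0.0775,0,0,-8],[0.0,-0.311,-0.473,-0.0775,0,0,-83],[0,-0.311,-0.473,-0.0775,0,0,-83],[0,-0.311,-0.473,-0.0775,0,0,-83],[0,-0.311,-0.473,-0.0775,0,0,-83],[0,-0.311,-0.473,-0.0775,0,0,-83],[0,-0.311,-0.473,-0.0775,0,0,-83],[0,-0.311,-0.473,-0.0775,0,0,-83],[0,-0.311,-0.473,-0.0775,0,0,-83],[0,-0.311,-0.473,-0.0775,0,0,-83],[0,-0.311,-0.473,-0.0775,0,0,-83],[0,-0.311,-0.473,-0.0775,0,0,-83],[0,-0.311,-0.473,-0.0775,0,0,-83]])

```text
clock: 2.42
position: [0.5343, -0.1915, 0.27]
ee_rot: [0.998, 0.06, -0.0, 0.0]
ft_force: [0.3, 0.2, -0.2]
grip_width: -0.002
```

Run:
```python
from h import *
o=monitor.get_obs();print(o['clock'],o['position'],o['joint_pos'].round(2))
im,d,K,k1,W=shot('wrist');cv2.imwrite('pics/w1.png',im);np.savez('w1.npz',im=im,d=d,K=K,k1=k1,W=W)
P=cloud(d,K,k1,W);H=P[...,2]
def rect(name,c,r,lo,hi):
    m=(np.hypot(P[...,0]-c[0],P[...,1]-c[1])<r)&(H>lo)&(H<hi)
    if m.sum()<9: print(name,'none');return
    q=P[m][:,:2]; b=cv2.minAreaRect((q*1000).astype(np.float32)); print(name,m.sum(),np.round(b[0]),np.round(b[1],1),round(b[2],2),'H',np.percentile(H[m],[5,50,95]).round(4))
rect('holder all',(.535,-.165),.12,.005,.07)
rect('plate',(.53,-.13),.03,.026,.031)
rect('grip',(.54,-.22),.05,.050,.07)
```

```text
2.425 [ 0.53430329 -0.19148694  0.27003725] [ 0.75  0.22 -0.58  1.47  0.12  1.49  0.29]
holder all 8583 [ 535. -161.] [127.3 176.1] 7.23 H [0.0112 0.0266 0.0303]
plate 1549 [ 531. -133.] [58.7 54. ] 7.05 H [0.0275 0.0288 0.0301]
grip 247 [ 544. -222.] [35.1 12.2] 7.29 H [0.053  0.0554 0.0569]
```

View pics/w1.png

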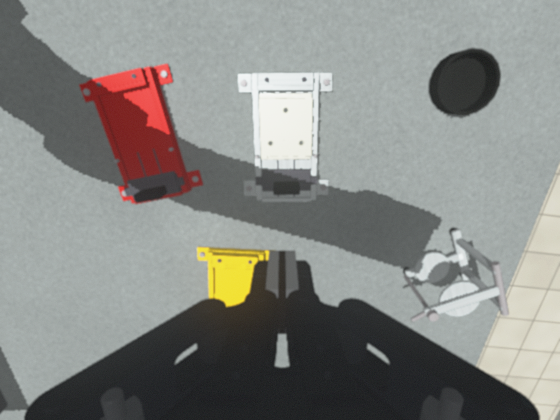

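The close view confirms the grey holder, with the plate's front hole towards the fixed jaw at (285,109). The thumb grip is at (286,187), world (0.544, −0.222). I'll descend behind the grip with the fingers shut and push.

Emit:
servo_tool(motion=[[0,0.006,0.06,0.06,0,0,-0.2],[0,0.006,0.06,0.12,0,0,-0.2],[0,0.006,0.06,0.18,0,0,-0.2],[0,0.006,0.06,0.22,0,0,-0.2],[0,0.006,0.06,0.235,0,0,-0.2],[0,0.006,0.06,0.235,0,0,-0.2],[0,0.006,0.06,0.235,0,0,-0.2],[0,0.006,0.053,0.235,0,0,-0.2],[0,0.006,0.046,0.235,0,0,-0.2],[0,0.006,0.039,0.235,0,0,-0.2],[0,0.006,0.032,0.235,0,0,-0.2],[0,0.006,0.026,0.235,0,0,-0.2],[0,0.006,0.026,0.235,0,0,-0.2]])

```text
clock: 4.1
position: [0.5442, -0.2145, 0.0351]
ee_rot: [0.998, 0.063, 0.0, -0.0]
ft_force: [-0.1, 0.9, 0.6]
grip_width: -0.002
```

Emit:
servo_tool(motion=[[0,0,-0.003,0,0,0,0],[0,0,-0.006,0,0,0,0]])

```text
clock: 4.35
position: [0.5433, -0.2092, 0.035]
ee_rot: [0.998, 0.063, -0.0, 0.0]
ft_force: [0.3, -1.2, 0.3]
grip_width: 0.003
```

Run:
```python
from h import *
for c in ['top']:
    im,d,K,k1,W=shot(c);P=cloud(d,K,k1,W)
im,d,K,k1,W=shot('side');cv2.imwrite('pics/s2.png',cv2.resize(im[130:250,240:400],None,fx=5,fy=5,interpolation=cv2.INTER_CUBIC))
```

```text
(no output)
```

View pics/s2.png

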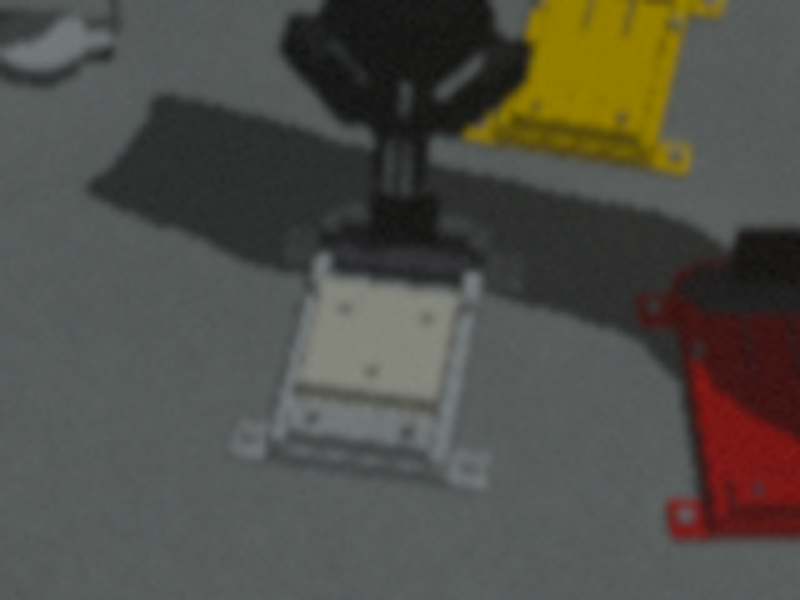

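The fingers are behind the grip and the jaw block has just reached the plate at (390,260). I'll keep pushing in small steps.

Emit:
servo_tool(motion=[[0,0,-0.003,0,0,0,0],[0,0,-0.006,0,0,0,0],[0,0,-0.008,0,0,0,0]])

```text
clock: 4.82
position: [0.5424, -0.2009, 0.035]
ee_rot: [0.998, 0.063, 0.0, 0.0]
ft_force: [0.1, 0.1, -0.2]
grip_width: -0.004
```

Emit:
servo_tool(motion=[[0,0,-0.002,0,0,0,0],[0,0,-0.004,0,0,0,0]])

```text
clock: 5.08
position: [0.5419, -0.1971, 0.035]
ee_rot: [0.998, 0.063, 0.0, 0.0]
ft_force: [0.5, -0.4, 0.4]
grip_width: -0.003
```

Emit:
servo_tool(motion=[[0,0,-0.002,0,0,0,0],[0,0,-0.003,0,0,0,0]])

```text
clock: 5.32
position: [0.5415, -0.1942, 0.035]
ee_rot: [0.998, 0.063, 0.0, 0.0]
ft_force: [-0.1, -0.2, 0.1]
grip_width: -0.002
```

Emit:
servo_tool(motion=[[0,0,-0.002,0,0,0,0],[0,0,-0.004,0,0,0,0]])

```text
clock: 5.58
position: [0.541, -0.1902, 0.035]
ee_rot: [0.998, 0.063, 0.0, 0.0]
ft_force: [0.3, -0.1, -0.7]
grip_width: 0.0
```

Emit:
servo_tool(motion=[[0,0,-0.002,0,0,0,0],[0,0,-0.003,0,0,0,0]])

```text
clock: 5.82
position: [0.5407, -0.1871, 0.035]
ee_rot: [0.998, 0.063, 0.0, 0.0]
ft_force: [-1.0, -0.2, -0.0]
grip_width: -0.002
```

Run:
```python
from h import *
im,d,K,k1,W=shot('wrist');cv2.imwrite('pics/w2.png',im);P=cloud(d,K,k1,W)
im,d,K,k1,W=shot('side');cv2.imwrite('pics/s3.png',np.hstack([cv2.resize(im[150:240,270:370],(400,360)),cv2.resize(cv2.imread('pics/w2.png'),(400,360))]))
```

```text
(no output)
```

View pics/s3.png

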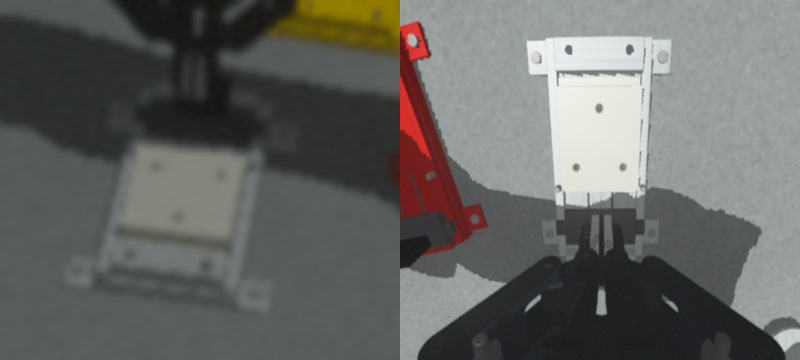

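```bash
cat > m.py <<'E'
from h import *
O=np.array([.5315,-.133]);a=np.radians(97.2);ex=np.array([np.cos(a),np.sin(a)]);ey=np.array([-ex[1],ex[0]])
def prof(c):
    im,d,K,k1,W=shot(c);P=cloud(d,K,k1,W);q=P[...,:2]-O;X=q@ex*1000;Y=q@ey*1000;Z=P[...,2]*1000
    print(c)
    for x in range(-120,66,4):
        m=(abs(X-x)<2)&(abs(Y)<14)
        m2=(abs(X-x)<2)&(abs(abs(Y)-26)<6)
        f=lambda m:(m.sum(),np.median(Z[m]).round(1) if m.any() else None,im[m].mean(0).round().astype(int).tolist() if m.any() else None)
        print(x,f(m),f(m2))
    return im,d,K,k1,W,X,Y,Z
E
python3 -c "
from m import *
prof('wrist');o=monitor.get_obs();print((o['position'][:2]-O)@ex,o['joint_pos'].round(2))"
```

```text
wrist
-120 (np.int64(0), None, None) (np.int64(0), None, None)
-116 (np.int64(0), None, None) (np.int64(14), np.float64(24.3), [96, 96, 92])
-112 (np.int64(0), None, None) (np.int64(201), np.float64(16.9), [100, 100, 97])
-108 (np.int64(0), None, None) (np.int64(35), np.float64(12.7), [103, 102, 99])
-104 (np.int64(0), None, None) (np.int64(0), None, None)
-100 (np.int64(0), None, None) (np.int64(36), np.float64(26.3), [76, 75, 73])
-96 (np.int64(0), None, None) (np.int64(130), np.float64(26.6), [59, 57, 57])
-92 (np.int64(0), None, None) (np.int64(139), np.float64(26.7), [60, 57, 57])
-88 (np.int64(0), None, None) (np.int64(149), np.float64(26.7), [61, 58, 58])
-84 (np.int64(0), None, None) (np.int64(155), np.float64(26.6), [62, 59, 59])
-80 (np.int64(1), np.float64(25.9), [82, 81, 80]) (np.int64(170), np.float64(26.7), [62, 61, 60])
-76 (np.int64(69), np.float64(26.6), [66, 65, 64]) (np.int64(184), np.float64(26.6), [64, 62, 62])
-72 (np.int64(219), np.float64(25.9), [87, 87, 85]) (np.int64(271), np.float64(26.3), [81, 80, 79])
-68 (np.int64(455), np.float64(22.1), [95, 95, 92]) (n
[... 2840 characters left out ...]
p.float64(26.8), [228, 228, 223])
44 (np.int64(388), np.float64(26.8), [227, 227, 223]) (np.int64(324), np.float64(26.7), [227, 227, 223])
48 (np.int64(362), np.float64(26.8), [231, 231, 226]) (np.int64(323), np.float64(27.0), [191, 190, 186])
52 (np.int64(388), np.float64(26.7), [232, 232, 227]) (np.int64(325), np.float64(27.1), [199, 198, 194])
56 (np.int64(395), np.float64(26.6), [224, 224, 218]) (np.int64(294), np.float64(26.7), [226, 226, 221])
60 (np.int64(0), None, None) (np.int64(11), np.float64(1.6), [179, 180, 173])
64 (np.int64(281), np.float64(0.9), [158, 160, 154]) (np.int64(264), np.float64(0.9), [160, 162, 155])
-0.055042498961135965 [ 0.71  0.41 -0.55  1.75  0.24  1.04  0.2 ]
```

Run:
```python
from m import *
def ana(im,d,K,k1,W,n):
    P=cloud(d,K,k1,W);q=P[...,:2]-O;X=q@ex*1000;Y=q@ey*1000;Z=P[...,2]*1000
    for lo,hi,ylo,yhi in [(45,60,0,25),(25,28,20,33)]:
        m=(Z>lo)&(Z<hi)&(X>-125)&(X<-40)&(abs(Y)<yhi)&(abs(Y)>ylo)
        if m.any(): print(n,lo,m.sum(),np.percentile(X[m],[2,50,98]).round(1),np.percentile(Y[m],[2,98]).round(1))
for f in ['w1','top0','side0']:
    z=np.load(f+'.npz');ana(z['im'],z['d'],z['K'],float(z['k1']),z['W'],f)
for c in ['wrist','side','top']: ana(*shot(c),c)
```

```text
w1 45 266 [-95.7 -89.  -84.3] [-18.8  16.1]
w1 25 401 [-113.5  -82.   -43.2] [-32.6  32.5]
top0 45 94 [-97.5 -90.7 -84.7] [-16.4  18. ]
top0 25 93 [-98.9 -77.9 -40.2] [-32.1  31.7]
side0 45 75 [-93.8 -84.2 -77.4] [-17.7  16.5]
side0 25 46 [-107.2  -76.8  -40.4] [-31.   32.6]
wrist 25 1423 [-98.9 -81.2 -44.8] [-32.5  32.5]
side 45 23 [-92.2 -83.8 -79.3] [-8.8 16.5]
side 25 48 [-107.   -75.1  -40.2] [-32.   30.7]
top 25 24 [-49.9 -45.2 -40.4] [-32.5  32.1]
```

The point clouds show that the jaw hasn't moved and the fingertips are ahead of the grip, so the push started before the descent was behind it. I'll lift, go behind the grip, and check the position before pushing.

Emit:
servo_tool(motion=[[0,0,0,-0.045,0,0,0],[0,0,0,-0.045,0,0,0],[0,0,0.03,-0.045,0,0,0],[0,0,0.068,-0.045,0,0,0],[0,0,0.068,-0.045,0,0,0],[0,0,0.068,-0.045,0,0,0]])

```text
clock: 6.88
position: [0.549, -0.254, 0.0794]
ee_rot: [0.998, 0.063, -0.0, -0.0]
ft_force: [0.1, 0.4, -0.2]
grip_width: 0.0
```

Emit:
servo_tool(motion=[[0,0,0,0.025,0,0,0],[0,0,0,0.045,0,0,0],[0,0,0,0.045,0,0,0]])

```text
clock: 7.25
position: [0.548, -0.2536, 0.0332]
ee_rot: [0.998, 0.064, -0.001, -0.001]
ft_force: [-0.3, 0.1, -0.3]
grip_width: -0.002
```

Run:
```python
from m import *
o=monitor.get_obs();print(o['clock'],(o['position'][:2]-O)@ex,(o['position'][:2]-O)@ey,o['position'],o['ft_force'])
im,d,K,k1,W=shot('wrist');P=cloud(d,K,k1,W);q=P[...,:2]-O;X=q@ex*1000;Y=q@ey*1000;Z=P[...,2]*1000
m=(Z>45)&(Z<57)&(X>-125)&(X<-40)&(abs(Y)<19);print(m.sum(),np.percentile(X[m],[2,50,98]) if m.any() else '')
cv2.imwrite('pics/w3.png',im)
```

```text
7.25 -0.12167444600521574 -0.0012623490121042016 [ 0.54800225 -0.25355679  0.0332155 ] [-0.27487508  0.08909816 -0.34838373]
1584 [-95.93995503 -88.90335267 -84.22801962]
```

View pics/w3.png

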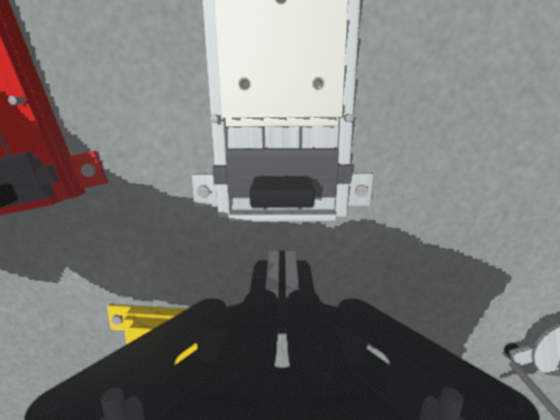

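The fingers are now clearly behind the grip: tips at (282,255), grip at (282,190). Pushing.

Emit:
servo_tool(motion=[[0,0,-0.006,0,0,0,0],[0,0,-0.012,0,0,0,0],[0,0,-0.018,0,0,0,0],[0,0,-0.024,0,0,0,0],[0,0,-0.03,0,0,0,0]])

```text
clock: 7.92
position: [0.5454, -0.2246, 0.0351]
ee_rot: [0.998, 0.063, 0.0, 0.0]
ft_force: [0.6, 0.1, -0.2]
grip_width: -0.001
```

Emit:
servo_tool(motion=[[0,0,-0.004,0,0,0,0],[0,0,-0.008,0,0,0,0],[0,0,-0.012,0,0,0,0]])

```text
clock: 8.3
position: [0.5439, -0.213, 0.035]
ee_rot: [0.998, 0.063, 0.0, 0.0]
ft_force: [0.1, -0.5, -0.3]
grip_width: 0.001
```

Emit:
servo_tool(motion=[[0,0,-0.002,0,0,0,0],[0,0,-0.003,0,0,0,0]])

```text
clock: 8.55
position: [0.5435, -0.2101, 0.035]
ee_rot: [0.998, 0.063, 0.0, 0.0]
ft_force: [-0.5, 0.4, -0.5]
grip_width: -0.004
```

Run:
```python
from m import *
o=monitor.get_obs();print(o['clock'],(o['position'][:2]-O)@ex,o['joint_pos'])
im,d,K,k1,W=shot('wrist');P=cloud(d,K,k1,W);q=P[...,:2]-O;X=q@ex*1000;Y=q@ey*1000;Z=P[...,2]*1000
print('tcp px',proj(o['position'],K,k1,W), 'cam',((W[:2,3]-O)@ex*1000),W[2,3])
for lo,hi,ylo,yhi in [(45,57,0,19),(25,28,22,33)]:
    m=(Z>lo)&(Z<hi)&(X>-125)&(X<-48)&(abs(Y)<yhi)&(abs(Y)>ylo);print(m.sum(),np.percentile(X[m],[2,50,98]) if m.any() else '')
t=tool();F=(P-t[:3,3])@t[:3,:3]*1000
m=(abs(F[...,0])<25)&(abs(F[...,1])<40)&(F[...,2]>-60)&(F[...,2]<5)&(Z>36)
for zz in range(-60,6,6):
    k=m&(abs(F[...,2]-zz)<3)
    if k.any():print(zz,k.sum(),np.percentile(F[k][:,0],[2,98]).round(),np.percentile(F[k][:,1],[2,98]).round())
cv2.imwrite('pics/w4.png',im)
```

```text
8.55 -0.07797920819814307 [ 0.72607751  0.43260871 -0.53325579  1.72588324  0.24821557  1.05068927
  0.23493446]
tcp px [[281.48975101 233.69891075]] cam 2.765383727593505 0.21718498378775336
355 [-92.15629796 -85.01803997 -83.96745149]
1403 [-112.73120762  -83.27412393  -68.41508333]
-60 210 [-13.  13.] [-11.  -5.]
-54 350 [-13.  13.] [-11.  -6.]
-48 290 [-12.  12.] [-11.  -5.]
-42 34 [-6.  6.] [-10. -10.]
-24 13 [-18.  16.] [ 7. 12.]
-18 225 [-19.  16.] [ 6. 15.]
-12 166 [-18.  16.] [6. 8.]
-6 263 [-18.  16.] [6. 8.]
0 38 [-18.  15.] [6. 8.]
```

View pics/w4.png

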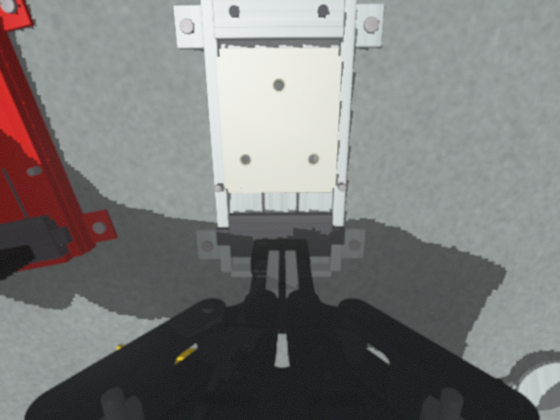

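Run:
```python
from m import *
im,d,K,k1,W=shot('wrist');P=cloud(d,K,k1,W);t=tool();F=(P-t[:3,3])@t[:3,:3]*1000
for v in range(225,345,6): print(v,[(F[v,u].round().tolist(),int(im[v,u].mean())) for u in (262,274,282)])
print(K,k1)
```

```text
225 [([-13.0, -3.0, 8.0], 95), ([-5.0, -2.0, 9.0], 95), ([0.0, -3.0, 7.0], 96)]
231 [([-13.0, 2.0, 9.0], 93), ([-5.0, 2.0, 9.0], 96), ([0.0, 2.0, 9.0], 93)]
237 [([-13.0, 6.0, 8.0], 89), ([-5.0, 6.0, 9.0], 93), ([0.0, 6.0, 8.0], 85)]
243 [([-13.0, 7.0, 1.0], 44), ([-5.0, 6.0, -0.0], 43), ([0.0, 7.0, 1.0], 44)]
249 [([-12.0, 7.0, -8.0], 41), ([-5.0, 7.0, -8.0], 47), ([0.0, 7.0, -8.0], 41)]
255 [([-12.0, 6.0, -17.0], 42), ([-4.0, -10.0, -48.0], 102), ([0.0, -10.0, -49.0], 40)]
261 [([-10.0, -6.0, -47.0], 44), ([-4.0, -10.0, -54.0], 104), ([0.0, -10.0, -54.0], 40)]
267 [([-9.0, -6.0, -52.0], 39), ([-3.0, -10.0, -60.0], 102), ([0.0, -10.0, -60.0], 40)]
273 [([-9.0, -6.0, -58.0], 41), ([-3.0, -10.0, -65.0], 100), ([0.0, -11.0, -66.0], 35)]
279 [([-9.0, -7.0, -64.0], 41), ([-3.0, -10.0, -70.0], 91), ([0.0, -11.0, -70.0], 37)]
285 [([-8.0, -6.0, -67.0], 36), ([-3.0, -10.0, -74.0], 86), ([0.0, -10.0, -74.0], 36)]
291 [([-7.0, -13.0, -82.0], 37), ([-3.0, -9.0, -77.0], 95), ([0.0, -10.0, -78.0], 34)]
297 [([-7.0, -13.0, -86.0], 35), ([-3.0, -11.0, -84.0], 34), ([0.0, -6.0, -77.0], 36)]
303 [([-7.0, -10.0, -86.0], 37), ([-3.0, -11.0, -87.0], 37), ([0.0, -4.0, -78.0], 35)]
309 [([-7.0, -11.0, -91.0], 34), ([-3.0, -11.0, -91.0], 40), ([0.0, -1.0, -77.0], 34)]
315 [([-7.0, -11.0, -94.0], 33), ([-3.0, -9.0, -91.0], 32), ([0.0, 2.0, -78.0], 37)]
321 [([-7.0, -11.0, -97.0], 33), ([-3.0, -6.0, -91.0], 37), ([0.0, 4.0, -78.0], 32)]
327 [([-6.0, -16.0, -106.0], 31), ([-3.0, -1.0, -88.0], 32), ([0.0, 9.0, -77.0], 33)]
333 [([-6.0, -16.0, -108.0], 35), ([-3.0, 2.0, -88.0], 37), ([0.0, 12.0, -76.0], 74)]
339 [([-6.0, -16.0, -111.0], 33), ([-3.0, 5.0, -87.0], 34), ([1.0, 115.0, 34.0], 146)]
[[307.22797582   0.         281.67424098]
 [  0.         307.22797582 204.28939284]
 [  0.           0.           1.        ]] -0.014868152552937903
```

Depth and picture agree that the shut fingertips end about 46 mm short of the reported TCP, so the fingers passed over the grip both times. I'll lift, open, and measure where the fingertips really are.

Emit:
servo_tool(motion=[[0,0,0,-0.06,0,0,0],[0.67,0,0,-0.06,0,0,0],[0.67,0,0,-0.06,0,0,0],[0.67,0,0,-0.06,0,0,0],[0.67,0,0,-0.06,0,0,0]])

```text
clock: 9.28
position: [0.543, -0.21, 0.0941]
ee_rot: [0.998, 0.063, -0.001, -0.0]
ft_force: [0.4, 0.5, 0.4]
grip_width: 0.67
```

```bash
cat > f.py <<'E'
from m import *
def fing(c,tag):
    im,d,K,k1,W=shot(c);P=cloud(d,K,k1,W);t=tool();F=(P-t[:3,3])@t[:3,:3]*1000;Z=P[...,2]
    m=(abs(F[...,0])<65)&(abs(F[...,1])<20)&(F[...,2]>-100)&(F[...,2]<15)&(Z>.065)
    print(c,tag,'tcp px',proj(t[:3,3],K,k1,W)[0])
    for zz in range(-96,14,8):
        k=m&(abs(F[...,2]-zz)<4)
        if k.sum()>3:print(zz,k.sum(),np.percentile(F[k][:,0],[2,25,75,98]).round(),np.percentile(F[k][:,1],[2,98]).round())
    return im
if __name__=='__main__':
    o=monitor.get_obs();print(o['position'],o['grip_width'])
    cv2.imwrite('pics/w5.png',fing('wrist',''));cv2.imwrite('pics/s5.png',fing('side',''))
E
python3 f.py
```

```text
[ 0.54301505 -0.20997972  0.09411781] 0.6703698294379281
wrist  tcp px [281.67975755 233.85508843]
-96 5953 [-59. -47.  46.  59.] [-13.  10.]
-88 1492 [-55. -41.  40.  55.] [-13.  -6.]
-80 1166 [-36. -30.  30.  36.] [-11.  10.]
-72 1013 [-42. -31.  31.  41.] [-11.  10.]
-64 897 [-42. -30.  30.  41.] [-11.  11.]
-56 715 [-41. -30.  30.  41.] [-11.  11.]
-48 398 [-39. -29.  29.  38.] [-10.  11.]
-40 10 [-29. -29.  29.  29.] [-3.  8.]
side  tcp px [320.13313243 159.83735713]
-96 112 [-58. -43.  44.  59.] [-18.  10.]
-88 57 [-56. -39.  44.  57.] [-17.  -6.]
-80 29 [-43. -35.  31.  42.] [-14.   2.]
-72 31 [-41. -36.  32.  40.] [-14.   6.]
-64 35 [-42. -34.  36.  41.] [-16.   6.]
-56 36 [-41. -34.  33.  41.] [-15.   8.]
-48 20 [-38. -30.  33.  40.] [-15.   9.]
```

Both cameras put the fingertips about 45 mm behind the reported TCP along the tool axis, with no sideways offset. I'll carry that correction from here. Going behind the grip again at the right height.

Emit:
servo_tool(motion=[[0,0,0.03,0,0,0,0],[0,0,0.045,0,0,0,0],[0,0,0.045,0.03,0,0,0],[0,0,0.045,0.06,0,0,0],[0,0,0.045,0.09,0,0,0],[0,0,0.045,0.102,0,0,0],[0,0,0.045,0.102,0,0,0],[0,0,0.045,0.102,0,0,0]])

```text
clock: 10.38
position: [0.5501, -0.2551, -0.0057]
ee_rot: [0.998, 0.063, 0.001, 0.0]
ft_force: [-0.3, -1.7, -0.1]
grip_width: -0.004
```

Emit:
servo_tool(motion=[[0,0,-0.006,0,0,0,0],[0,0,-0.012,0,0,0,0],[0,0,-0.018,0,0,0,0],[0,0,-0.024,0,0,0,0]])

```text
clock: 10.88
position: [0.5465, -0.2314, -0.0066]
ee_rot: [0.998, 0.063, 0.0, 0.001]
ft_force: [0.4, -4.1, 1.2]
grip_width: -0.001
```

Emit:
servo_tool(motion=[[0,0,-0.006,0,0,0,0],[0,0,-0.012,0,0,0,0],[0,0,-0.018,0,0,0,0],[0,0,-0.022,0,0,0,0]])

```text
clock: 11.38
position: [0.5439, -0.213, -0.0066]
ee_rot: [0.998, 0.062, 0.001, 0.003]
ft_force: [6.9, -22.0, -4.5]
grip_width: -0.001
```

Emit:
servo_tool(motion=[[0,0,-0.003,0,0,0,0],[0,0,-0.005,0,0,0,0]])

```text
clock: 11.62
position: [0.544, -0.2131, -0.0064]
ee_rot: [0.998, 0.06, 0.002, 0.005]
ft_force: [11.3, -33.0, -12.0]
grip_width: -0.003
```

Emit:
servo_tool(motion=[[0,0,-0.002,0,0,0,0],[0,0,-0.003,0,0,0,0]])

```text
clock: 11.88
position: [0.5439, -0.2132, -0.0063]
ee_rot: [0.998, 0.059, 0.003, 0.007]
ft_force: [15.6, -40.1, -14.8]
grip_width: -0.002
```

Emit:
servo_tool(motion=[[0,0,0.008,0,0,0,0],[0,0,0.025,0,0,0,0],[0,0,0.025,0,0,0,0]])

```text
clock: 12.25
position: [0.545, -0.2265, -0.0075]
ee_rot: [0.998, 0.062, -0.001, -0.0]
ft_force: [-0.2, 0.2, 0.2]
grip_width: 0.003
```

Run:
```python
from m import *
o=monitor.get_obs();print(o['clock'],(o['position'][:2]-O)@ex,o['position'],o['ft_force'])
im,d,K,k1,W=shot('wrist');P=cloud(d,K,k1,W);q=P[...,:2]-O;X=q@ex*1000;Y=q@ey*1000;Z=P[...,2]*1000
for n,lo,hi,ylo,yhi,x0,x1 in [('grip',48,57,0,19,-125,-40),('block',24.5,28,20,33,-106,-30),('plate',28,31,0,30,-60,60),('fixed',25.5,28,0,33,36,70)]:
    m=(Z>lo)&(Z<hi)&(X>x0)&(X<x1)&(abs(Y)<yhi)&(abs(Y)>ylo);print(n,m.sum(),np.percentile(X[m],[2,50,98]).round(1) if m.any() else '',np.percentile(Y[m],[2,98]).round(1) if m.any() else '')
cv2.imwrite('pics/w6.png',im)
```

```text
12.25 -0.09442278284365678 [ 0.545016   -0.22646578 -0.00751989] [-0.20757504  0.18922483  0.2083165 ]
grip 3176 [-88.6 -64.4 -58.1] [-17.7  15.6]
block 3105 [-72.1 -55.6 -35. ] [-32.4  32.4]
plate 18825 [-40.2  -4.   25.4] [-28.8  28.8]
fixed 0
```

View pics/w6.png

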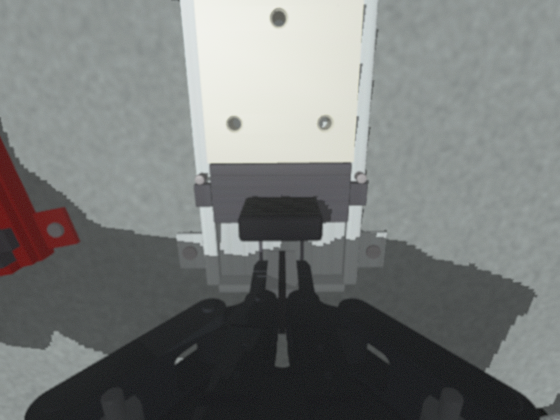

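The jaw block is now against the plate at (280,165). The push met a hard stop at 40 N, and the grip has travelled 26 mm. I'll rise and measure the clamped plate by its holes.

Emit:
servo_tool(motion=[[0,0,0,-0.06,0,0,0],[1,0,0,-0.12,0,0,0],[1,0,-0.04,-0.18,0,0,0],[1,0,-0.04,-0.2,0,0,0],[1,0,-0.04,-0.2,0,0,0]])

```text
clock: 12.92
position: [0.5417, -0.1846, 0.1953]
ee_rot: [0.998, 0.064, 0.002, 0.001]
ft_force: [0.6, -0.3, -1.1]
grip_width: 0.846
```

```bash
cat > pl.py <<'E'
from m import *
def plate():
    im,d,K,k1,W=shot('wrist');P=cloud(d,K,k1,W);q=P[...,:2]-O;X=q@ex*1000;Y=q@ey*1000;Z=P[...,2]*1000
    for n,lo,hi,ylo,yhi,x0,x1 in [('grip',50,58,0,19,-125,-40),('block',24.5,28,20,33,-106,-38),('plate',27.5,31,0,30,-60,60),('gap',10,16,0,30,25,60),('flange',16,22,0,30,20,60),('fixed',25.5,28,0,33,37,70)]:
        m=(Z>lo)&(Z<hi)&(X>x0)&(X<x1)&(abs(Y)<yhi)&(abs(Y)>=ylo);print(n,m.sum(),np.percentile(X[m],[2,50,98]).round(1) if m.any() else '',np.percentile(Y[m],[2,98]).round(1) if m.any() else '')
    g=cv2.cvtColor(im,cv2.COLOR_BGR2GRAY).astype(float);rec=[]
    ho=[]
    for hx,hy in [(23,0),(-20,21),(-20,-21)]:
        # dark-weighted centroid of hole near expected location
        m=(np.hypot(X-hx,Y-hy)<9)&(Z>8)&(Z<32)
        w=np.clip(150-g,0,None)*m
        if w.sum()==0: print('no hole',hx,hy);continue
        v,u=np.mgrid[:g.shape[0],:g.shape[1]];c=np.array([[(w*u).sum()/w.sum(),(w*v).sum()/w.sum()]])
        r=cv2.undistortPoints(c[:,None],K,np.array([k1,0,0,0.]))[0,0];dr=W[:3,:3]@np.array([*r,1]);p=W[:3,3]+dr*(.0275-W[2,3])/dr[2]
        ho.append(p[:2]);print('hole',c.round(1),p.round(4),((p[:2]-O)@ex*1000).round(1),((p[:2]-O)@ey*1000).round(1))
    if len(ho)==3:
        ho=np.array(ho);mx=ho[0]-(ho[1]+ho[2])/2;my=ho[1]-ho[2]
        print('len',np.linalg.norm(mx),np.linalg.norm(my),'yaw',np.degrees(np.arctan2(mx[1],mx[0])),np.degrees(np.arctan2(my[1],my[0]))-90+180)
        u=mx/np.linalg.norm(mx);print('plate centre',ho.mean(0)-u*(23-40)/3e3)
    cv2.imwrite('pics/pl.png',im)
plate()
E
python3 pl.py
```

```text
grip 384 [-70.  -63.4 -58. ] [-17.9  15.8]
block 577 [-72.4 -56.6 -40.9] [-32.7  32.6]
plate 3865 [-46.8   0.7  51.2] [-28.8  28.8]
gap 15 [59.2 59.3 59.4] [14.4 29.3]
flange 91 [35.3 36.3 36.5] [-26.9  28.8]
fixed 1189 [37.2 47.4 58.2] [-31.3  31.6]
hole [[277.9 109.2]] [ 0.5291 -0.1126  0.0275] 20.5 -0.2
hole [[259.9 149.1]] [ 0.5142 -0.1582  0.0275] -22.8 20.3
hole [[296. 150.]] [ 0.5549 -0.1539  0.0275] -23.7 -20.6
len 0.04378027356387865 0.040944983975177665 yaw 97.22653607938229 -83.99299013771918
plate centre [ 0.5320407  -0.13593815]
```

The fixed-jaw gap is closed and the plate centre is about (0.532, −0.1355), yaw 97.2°. Next, the arch.

Run:
```python
from h import *
print(row([.652,.087,.15],22))
```

```text
([0.145, -0.2559, 0.0434], [0.03, -0.04, -14.68])
```

Emit:
servo_tool(motion=[[1,0.03,-0.05,0.0,0,0,-6],[1,0.06,-0.1,0.0,0,0,-10],[1,0.09,-0.15,0.0,0,0,-14.7],[1,0.145,-0.256,0.02,0,0,-14.7],[1,0.145,-0.256,0.043,0,0,-14.7],[1,0.145,-0.256,0.043,0,0,-14.7],[1,0.145,-0.256,0.043,0,0,-14.7]])

```text
clock: 13.85
position: [0.6514, 0.0858, 0.1482]
ee_rot: [0.982, 0.191, -0.001, -0.0]
ft_force: [-0.6, -0.7, -0.2]
grip_width: 1.003
```

```bash
cat > ar.py <<'E'
from h import *
from scipy.optimize import minimize
im,d,K,k1,W=shot('wrist');P=cloud(d,K,k1,W);Z=P[...,2];t=tool();F=(P-t[:3,3])@t[:3,:3]
hsv=cv2.cvtColor(im,cv2.COLOR_BGR2HSV)
m=(hsv[...,0]<22)&(hsv[...,1]>90)&(Z>.014)&(Z<.045)&(np.hypot(P[...,0]-.629,P[...,1]-.143)<.055)
q=P[m][:,:2]*1000;b=cv2.minAreaRect(q.astype(np.float32));print(m.sum(),b,'H',np.percentile(Z[m],[5,50,95]).round(4))
for a in (22,):
    best=min(np.arange(a-15,a+15,.5),key=lambda s:np.ptp(q@[np.cos(np.radians(s)),np.sin(np.radians(s))]))
    # restrict to legs: flat sides
    for s in (best,):
        r=np.radians(s);ux=np.array([np.cos(r),np.sin(r)]);xx=np.array([-ux[1],ux[0]])
        A=q@xx;B=q@ux;print('yaw x',s+90,'y ext',B.min(),B.max(),'x ext',A.min(),A.max())
        lo,hi=np.percentile(B,[.3,99.7]);xl=A.max()-30;c=xx*xl+ux*(lo+hi)/2;print('origin',c)
        for k in range(int(A.min()),int(A.max()),8):
            s2=(A>=k)&(A<k+8);print(k-xl,np.percentile(B[s2],[1,99]).round(1), 'mid fill',((abs(B[s2]-(lo+hi)/2)<8).sum(),s2.sum()))
cv2.imwrite('pics/ar.png',im);print(monitor.get_obs()['clock'],t[:3,3])
E
python3 ar.py
```

```text
2041 ((631.8366088867188, 145.39376831054688), (55.91884231567383, 58.01437759399414), 23.019351959228516) H [0.0247 0.0297 0.0353]
yaw x 114.0 y ext 608.1317511324221 664.0163675568436 x ext -153.51958227010292 -95.10120957337125
origin [632.09357735 144.48586995]
-27.89879042662875 [608.6 662.9] mid fill (np.int64(0), np.int64(199))
-19.89879042662875 [608.5 663.9] mid fill (np.int64(0), np.int64(243))
-11.89879042662875 [608.5 663.9] mid fill (np.int64(0), np.int64(256))
-3.89879042662875 [608.9 663.9] mid fill (np.int64(0), np.int64(261))
4.10120957337125 [609.4 663.9] mid fill (np.int64(0), np.int64(272))
12.10120957337125 [610.8 662. ] mid fill (np.int64(88), np.int64(413))
20.10120957337125 [616.  657.3] mid fill (np.int64(159), np.int64(352))
28.10120957337125 [626.9 645. ] mid fill (np.int64(33), np.int64(37))
13.9 [0.65187091 0.08466066 0.14914283]
```

View pics/ar.png

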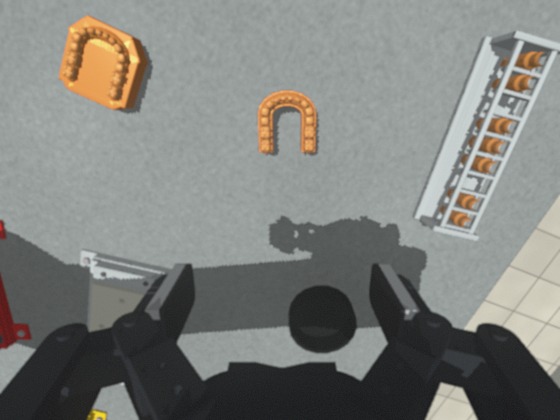

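The arch shows clearly at (288,122), its closed front up in the image and its opening towards the gripper. The origin is at (0.632, 0.1447) with x yaw 113.5°. I'll go straight above it and then down.

Run:
```python
from h import *
print(row([.632,.1447,-.032],23.5))
```

```text
([0.0042, -0.0632, 0.1811], [0.01, 0.09, -1.63])
```

Emit:
servo_tool(motion=[[1,0.004,-0.05,0.03,0,0,-1.6],[1,0.004,-0.063,0.08,0,0,-1.6],[1,0.004,-0.063,0.13,0,0,-1.6],[1,0.004,-0.063,0.165,0,0,-1.6],[1,0.004,-0.063,0.181,0,0,-1.6],[1,0.004,-0.063,0.181,0,0,-1.6],[1,0.004,-0.063,0.181,0,0,-1.6]], grip_force=60)

```text
clock: 14.78
position: [0.6336, 0.1458, -0.0291]
ee_rot: [0.979, 0.204, 0.001, 0.0]
ft_force: [0.5, 0.7, 0.3]
grip_width: 0.998
```

Emit:
servo_tool(motion=[[0.75,0,0,0,0,0,0],[0.5,0,0,0,0,0,0],[0.3,0,0,0,0,0,0],[0.3,0,0,0,0,0,0],[0.3,0,0,0,0,0,0]])

```text
clock: 15.4
position: [0.6334, 0.1461, -0.0296]
ee_rot: [0.979, 0.204, 0.001, 0.0]
ft_force: [0.9, 0.0, 6.1]
grip_width: 0.637
```

Run:
```python
from h import *
o=monitor.get_obs();print(o['clock'],o['position'],o['ft_force'],o['grip_width'])
im,d,K,k1,W=shot('wrist');cv2.imwrite('pics/g.png',im)
P=cloud(d,K,k1,W);F=(P-tool()[:3,3])@tool()[:3,:3]*1000
hsv=cv2.cvtColor(im,cv2.COLOR_BGR2HSV)
m=(hsv[...,0]<22)&(hsv[...,1]>90)&(abs(F[...,0])<40)&(abs(F[...,1])<50)
print(m.sum(),np.percentile(F[m],[1,99],axis=0).round(1))
k=(abs(F[...,0])<45)&(abs(F[...,0])>24)&(abs(F[...,1])<13)&~m&(F[...,2]>-80)&(P[...,2]>.006);print('fing',np.percentile(F[k],[1,99],axis=0).round(1))
```

```text
15.4 [ 0.63343221  0.14609486 -0.02960974] [0.91372243 0.02556853 6.10140046] 0.6371888907403285
8243 [[-27.2 -28.7 -65.2]
 [ 27.   25.  -43.2]]
fing [[-40.6 -10.7 -79.8]
 [ 40.3  11.1 -48.1]]
```

View pics/g.png

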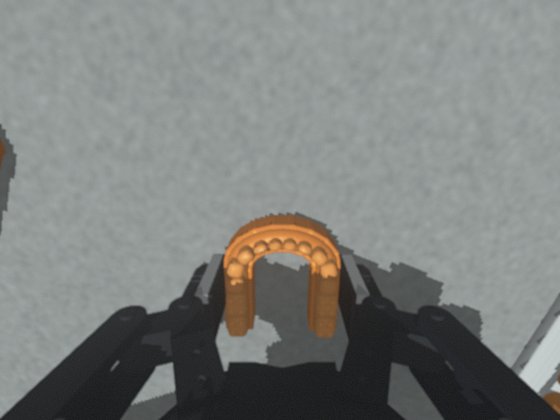

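The arch is gripped symmetrically and squarely, its front at (285,220). Lifting it to a point behind the plate, so the camera looks straight down on the holes.

Emit:
servo_tool(motion=[[0.3,0,0,-0.03,0,0,0],[0.3,0,0,-0.07,0,0,0],[0.3,0,0,-0.12,0,0,0],[0.3,0,0,-0.13,0,0,0]])

```text
clock: 15.95
position: [0.6342, 0.1468, 0.1032]
ee_rot: [0.979, 0.204, 0.003, 0.0]
ft_force: [0.2, -0.6, -1.1]
grip_width: 0.64
```

Run:
```python
from h import *
print(monitor.get_obs()['ft_force'],row([.541,-.205,.10],7.2))
```

```text
[ 0.2452743  -0.59105428 -1.07141192] ([-0.2259, 0.2853, 0.0022], [0.02, -0.34, 16.33])
```

Emit:
servo_tool(motion=[[0.3,-0.03,0.035,0,0,0,4],[0.3,-0.06,0.075,0,0,0,8],[0.3,-0.09,0.115,0,0,0,12],[0.3,-0.12,0.155,0,0,0,16.3],[0.3,-0.15,0.19,0,0,0,16.3],[0.3,-0.18,0.23,0,0,0,16.3],[0.3,-0.21,0.265,0,0,0,16.3],[0.3,-0.226,0.285,0,0,0,16.3],[0.3,-0.226,0.285,0,0,0,16.3],[0.3,-0.226,0.285,0,0,0,16.3]])

```text
clock: 17.2
position: [0.539, -0.2046, 0.0987]
ee_rot: [0.998, 0.064, -0.0, -0.0]
ft_force: [0.2, 0.4, -0.5]
grip_width: 0.636
```

```bash
sed -i 's/^O=.*;a=/O=np.array([.5318,-.1355]);a=/' m.py
cat > ah.py <<'E'
from h import *
o=monitor.get_obs();print(o['clock'],o['position'],o['grip_width'])
im,d,K,k1,W=shot('wrist');P=cloud(d,K,k1,W);t=tool();F=(P-t[:3,3])@t[:3,:3]*1000
hsv=cv2.cvtColor(im,cv2.COLOR_BGR2HSV)
m=(hsv[...,0]<22)&(hsv[...,1]>90)&(abs(F[...,0])<40)&(abs(F[...,1])<50)&(F[...,2]>-80)&(F[...,2]<-30)
A=F[m];print('arch x',np.percentile(A[:,0],[1,99]).round(1),'y',np.percentile(A[:,1],[.3,99.7]).round(1),'z',np.percentile(A[:,2],[1,99]).round(1))
for y in range(-30,30,4):
    k=abs(A[:,1]-y)<2
    if k.sum()>5: print(y,k.sum(),np.percentile(A[k][:,0],[1,99]).round(1),'top',np.percentile(A[k][:,2],[3]).round(1))
E
python3 pl.py; python3 ah.py
```

```text
grip 749 [-68.5 -60.9 -55.6] [-18.1  15.9]
block 1050 [-70.3 -54.3 -39.7] [-32.5  32.4]
plate 7795 [-45.3   3.2  54.4] [-28.8  28.8]
gap 4 [25.2 25.4 25.5] [-1.8  0.5]
flange 155 [38.8 39.2 39.9] [-28.3  28.7]
fixed 2411 [39.7 49.9 59.9] [-31.8  31.6]
hole [[284.2  86.2]] [ 0.5293 -0.1126  0.0275] 23.1 -0.3
hole [[258.3 143.1]] [ 0.514  -0.1585  0.0275] -20.5 20.6
hole [[308.5 143.2]] [ 0.5546 -0.1533  0.0275] -20.5 -20.4
len 0.043569239319799946 0.04095678519165091 yaw 96.6377061495338 -82.7159109066892
plate centre [ 0.53195569 -0.13580162]
17.25 [ 0.53915954 -0.20419687  0.09880261] 0.6331388006486494
arch x [-27.2  26.9] y [-29.   26.6] z [-65.  -43.3]
-30 331 [-7.2  7.3] top [-55.1]
-26 1089 [-17.   16.6] top [-59.3]
-22 1261 [-21.3  21.1] top [-64.5]
-18 791 [-25.2  24.8] top [-65.3]
-14 598 [-26.2  26.1] top [-64.9]
-10 472 [-27.9  27.6] top [-64.7]
-6 416 [-27.4  27.2] top [-64.1]
-2 529 [-27.2  27.2] top [-64.4]
2 435 [-27.3  27.2] top [-63.8]
6 536 [-27.2  27.1] top [-64.7]
10 464 [-27.4  27.1] top [-64.8]
14 238 [-27.8  27.2] top [-64.3]
18 501 [-27.9  24.9] top [-64.1]
22 401 [-27.7  26.6] top [-64.2]
26 123 [-28.1  27. ] top [-63.7]
```

View pics/pl.png

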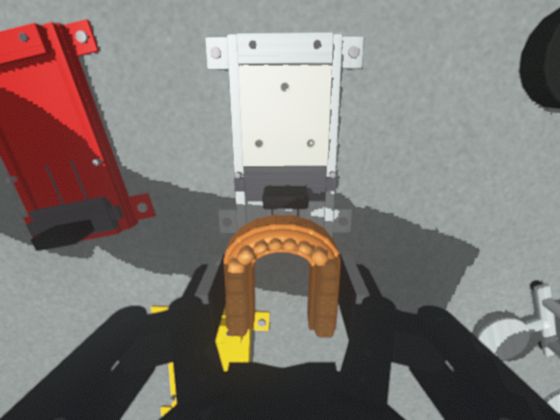

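The clamped plate is at (0.5320, −0.1358) with yaw about 97.1°, front hole at (284,86) and rear holes at (258,143) and (308,143). The arch is level and centred in the grip. Moving to hover above the plate.

Run:
```python
from h import *
print(row([.5319,-.1352,.035],7.1))
im,d,K,k1,W=shot('wrist');P=cloud(d,K,k1,W);t=tool();F=(P-t[:3,3])@t[:3,:3]*1000
k=(abs(F[...,0])<4)&(F[...,1]<-15)&(F[...,1]>-45)&(F[...,2]<-35)&(F[...,2]>-80)
print(sorted(F[k][:,1].round(1))[:12],k.sum(),'zmax',F[k][:,2].max())
```

```text
([0.0015, -0.0693, 0.0639], [-0.03, -0.0, 0.24])
[np.float64(-29.5), np.float64(-29.5), np.float64(-29.4), np.float64(-29.4), np.float64(-29.3), np.float64(-29.3), np.float64(-29.3), np.float64(-29.3), np.float64(-29.3), np.float64(-29.3), np.float64(-29.3), np.float64(-29.3)] 667 zmax -41.21803463670418
```

Emit:
servo_tool(motion=[[0.3,0.0015,-0.03,0.0,0,0,0.2],[0.3,0.0015,-0.06,0.01,0,0,0.2],[0.3,0.0015,-0.069,0.04,0,0,0.2],[0.3,0.0015,-0.069,0.064,0,0,0.2],[0.3,0.0015,-0.069,0.064,0,0,0.2],[0.3,0.0015,-0.069,0.064,0,0,0.2]])

```text
clock: 18.1
position: [0.5324, -0.1368, 0.036]
ee_rot: [0.998, 0.061, 0.001, 0.0]
ft_force: [-0.0, 0.4, -0.2]
grip_width: 0.633
```

Run:
```python
from h import *
o=monitor.get_obs();print(o['clock'],o['position'],o['ft_force']);print(row([.5319,-.1352,.010],7.1))
```

```text
18.1 [ 0.53242962 -0.13683816  0.03599989] [-0.04867633  0.44897036 -0.23475265]
([-0.0004, -0.0017, 0.026], [0.02, -0.06, -0.05])
```

Emit:
servo_tool(motion=[[0.3,-0.0003,-0.0012,0.013,0,0,0],[0.3,-0.0003,-0.0012,0.026,0,0,0],[0.3,-0.0003,-0.0012,0.026,0,0,0],[0.3,-0.0003,-0.0012,0.026,0,0,0]])

```text
clock: 18.6
position: [0.5313, -0.1359, 0.009]
ee_rot: [0.998, 0.061, 0.0, -0.0]
ft_force: [-0.2, -0.5, -0.0]
grip_width: 0.637
```

Run:
```python
from h import *
o=monitor.get_obs();print(o['clock'],o['position'],o['ft_force']);print(row([.5319,-.1352,-.002],7.1))
im,d,K,k1,W=shot('side');c=proj([.532,-.135,.04],K,k1,W)[0].astype(int);a=cv2.resize(im[c[1]-40:c[1]+40,c[0]-50:c[0]+50],(500,400),interpolation=cv2.INTER_CUBIC)
cv2.imwrite('pics/s7.png',a)
```

```text
18.6 [ 0.53134438 -0.13590119  0.0090347 ] [-0.1559753  -0.49369943 -0.04912378]
([0.0006, -0.0006, 0.011], [-0.0, -0.0, -0.07])
```

Emit:
servo_tool(motion=[[0.3,0.0003,-0.0005,0.006,0,0,0],[0.3,0.0003,-0.0005,0.011,0,0,0],[0.3,0.0003,-0.0005,0.014,0,0,0],[0.3,0.0003,-0.0005,0.014,0,0,0]])

```text
clock: 19.15
position: [0.5314, -0.1352, -0.0053]
ee_rot: [0.998, 0.061, -0.0, -0.0]
ft_force: [-0.2, 0.8, -1.2]
grip_width: 0.637
```

Emit:
servo_tool(motion=[[0.3,0,0,0.002,0,0,0],[0.3,0,0,0.004,0,0,0],[0.3,0,0,0.006,0,0,0],[0.3,0,0,0.006,0,0,0]])

```text
clock: 19.65
position: [0.5316, -0.1352, -0.0111]
ee_rot: [0.998, 0.061, 0.0, -0.0]
ft_force: [1.6, 1.1, -0.8]
grip_width: 0.634
```

Emit:
servo_tool(motion=[[0.3,0,0,0.001,0,0,0],[0.3,0,0,0.002,0,0,0],[0.3,0,0,0.002,0,0,0]])

```text
clock: 20.02
position: [0.5317, -0.1353, -0.0124]
ee_rot: [0.998, 0.061, 0.0, 0.0]
ft_force: [-1.2, 1.9, 7.4]
grip_width: 0.638
```

Emit:
servo_tool(motion=[[0.3,0,0,0.0004,0,0,0],[0.3,0,0,0.0004,0,0,0],[0.3,0,0,0.0004,0,0,0],[0.3,0,0,0.0004,0,0,0]])

```text
clock: 20.52
position: [0.5317, -0.1353, -0.0124]
ee_rot: [0.998, 0.061, 0.0, 0.0]
ft_force: [-3.5, 1.5, 11.7]
grip_width: 0.633
```

```bash
python3 ah.py | head -2
python3 - <<'E'
from m import *
im,d,K,k1,W=shot('wrist');P=cloud(d,K,k1,W);q=P[...,:2]-O;X=q@ex*1000;Y=q@ey*1000;Z=P[...,2]*1000
hsv=cv2.cvtColor(im,cv2.COLOR_BGR2HSV);m=(hsv[...,0]<22)&(hsv[...,1]>90)&(abs(X)<45)&(abs(Y)<40)
print('arch X',np.percentile(X[m],[.3,99.7]).round(1),'Y',np.percentile(Y[m],[1,99]).round(1),'top',np.percentile(Z[m],[1,99]).round(1))
for n,lo,hi,x0,x1 in [('plate',26.8,31,-40,36),('fixed',25,27.5,38,70)]:
    k=~m&(Z>lo)&(Z<hi)&(X>x0)&(X<x1)&(abs(Y)<30);print(n,k.sum(),np.median(Z[k]) if k.any() else '',np.percentile(X[k],[2,98]) if k.any() else '')
s,ds,Ks,ks,Ws=shot('side');c=proj([.532,-.135,.04],Ks,ks,Ws)[0].astype(int)
a=cv2.resize(s[c[1]-35:c[1]+35,c[0]-35:c[0]+35],(400,400),interpolation=cv2.INTER_CUBIC)
cv2.imwrite('pics/fin.png',np.hstack([a,cv2.resize(im[60:340,140:420],(400,400))]))
for i in range(4):
    eyes.camera('top');o=monitor.get_obs();print(o['clock'],o['ft_force'].round(1),o['position'].round(4))
E
```

```text
20.525 [ 0.53172842 -0.1353263  -0.01239612] 0.6334008630488202
arch x [-27.   27.1] y [-29.   46.8] z [-65.3 -43.7]
arch X [-27.8  29.2] Y [-26.9  27.1] top [31.9 52.8]
plate 6901 28.675715833565928 [-36.74768837  35.39300192]
fixed 4801 26.634399278138098 [39.8913995  60.14629882]
20.725 [-2.6  1.7 11.8] [ 0.5317 -0.1353 -0.0124]
20.775 [-4.   2.1 11.7] [ 0.5317 -0.1353 -0.0124]
20.825 [-3.7  2.1 12.5] [ 0.5317 -0.1353 -0.0124]
20.875 [-3.8  2.7 13. ] [ 0.5317 -0.1353 -0.0124]
```

View pics/fin.png

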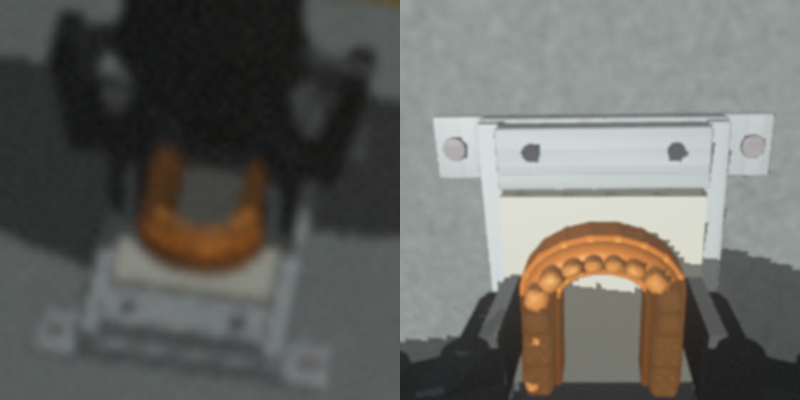

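```bash
python3 -c "
from h import *
print(monitor.get_obs()['ft_force']);print(ticket.hand_in());o=monitor.get_obs();print(o['clock'],o['ft_force'],o['position'])"
```

```text
[-3.80044394  2.6738253  12.97468585]
the job is handed in; nothing more can be done
None
the job is handed in; nothing more can be done
```

I handed the job in at about 21 s with the gripper still holding the arch and pressing it onto the plate; `hand_in()` reports no verdict.

**Jaw:** I pushed it until it met a hard stop, where the push peaked at about 40 N horizontally (43–45 N in total) before I backed off. That is at or above the 40 N limit on pressing if the fingertips count towards it. The grip moved about 26 mm, which fits a start near 12 mm. I did not read the joint itself; I inferred the stop from three signs:
- the resistance to the push
- no gap left at the fixed jaw
- the plate sitting within about 0.5 mm of the holder's centre

**Arch:** I picked it up across the legs and lowered it with the closed front towards the fixed jaw, and the dowels went in without resistance.
- **Flush:** contact came at the expected height. The tops of the teeth measured 52.8 mm against a plate top of 28.7 mm, so the stone is flush within measuring error.
- **Position:** it is within about 1 mm of the plate's centre.
- **Pressing force:** the last reading was 13 N downward with about 4 N sideways. It had crept up from 11.7 N, but it stays well inside 5 to 35 N.

**Tool length disagreed with the interface text:** the real fingertips are about 45 mm behind the reported TCP, as both the wrist and side cameras showed. My first two pushes passed over the grip without touching anything. I corrected for the offset from then on.

I went nowhere near the solid models or the base former, but I did not re-measure them at the end.

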